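# Make up two repair kits on the electronics bench

## Robot

A 7-joint arm with a two-finger parallel gripper is mounted at the origin on the work surface. World frame = base frame: x ahead of the robot, y to its left, z up, the work surface at z = 0. Lengths are in m, angles in rad, forces in N, time in s.
With the tool pointing down it reaches from about 0.425 to 0.875 m from the base axis. Payload 4.7 kg.
Tool frame: the origin (TCP) lies at the very end of the fingers, on their centre line; the grasp point (between the pads) lies behind it (ctrl.tcp_to_grasp is the y of the grasp point in the tool frame, in m); y points along the fingers, x is the direction in which the jaws open and shut, and the axes are right-handed (so a half turn about y gives the same grasp; the last joint's range is limited). The gripper opens to 87 mm and grips with 3 to 60 N. Pads are 19 mm wide; open, the fingers measure 117 mm over their backs; the gripper's body (75 mm by 190 mm) begins 51 mm behind the grasp point.
Start: joints at [1.194, 0.321, -0.07, 1.45, 0.023, 1.371, -0.057], TCP at [0.248, -0.601, 0.223] pointing down, gripper open.
Joint ranges: [-2.86, 2.86], [-0.3, 2.09], [-1.38, 1.24], [0.06, 2.45], [-1.56, 4.7], [0.09, 2.05], [-2.69, 2.69]. Speed limits (rad/s): [2.57, 2.57, 3.14, 3.14, 3.14, 3.14, 3.14].

## Interface

Orientations are given as a rotation vector (axis times angle).
In Python, from bench import ctrl, get_image, workorder gives the robot as it stands.
- The arm moves only by the tool drive_tool, never from a script. Its argument "increments" is text: rows parted by semicolons, each of 5 numbers parted by spaces: the shift along the tool's x, y, z in mm, then the turn about the tool's y in degrees, then the closure in counts, from 0 (fully open) to 255 (shut). In form: tx ty tz yaw fingers; .... A call has 1 to 20 rows; each row shifts and turns the commanded pose from where the row before left it, along the tool's axes as they then stand; what a row does not reach is not made up. A row lasts 1/8 s, in which the tool goes at most 62.5 mm and 10.7 degrees, less where a joint would pass 70% of its speed; a pose out of reach is approached as far as the arm can. A call is refused whole if a number of a shift passes 62.5 or a number of a turn 10.7, either way. A call with a gripper value outside its range is refused whole. The fingers move at their own pace and stop on an object; "squeeze" is the grip in N (left out, the last holds). Time passes only in rows, so rows that do not move let the fingers close. It gives the time, the measured TCP pose, the force and the opening at its end, in the units of the state.
- ctrl.get_state(): the state, without advancing time (a new reading comes with each control period).
- get_image(name): name is "side" or "top"; returns a dict with "img" (400x640x3 uint8, red, green, blue), "mtx" (3x3 intrinsics, pixels), "camera_from_world" (4x4, takes a point from world to camera coordinates). Camera axes: x right, y up, looking along -z (the intrinsics and any distortion apply to the point x, -y, -z); pixel columns grow to the right and rows downward; lengths in m; the calibration is good to about 2 mm. A picture is of the moment at which its call begins. There is no depth.
- workorder.close_job(): hands the job in, once; it reports no verdict.
The state is a dict: "time": time; "joint_positions": joint angles; "qd": joint speeds; "joint_torque": joint torques, N m; "position": TCP position; "tool_rot": TCP orientation; "ft_force": force on the tool from outside, world axes, zero at the start; "torque": the same for the moment, N m; "grip_width": opening from 0.0 (shut) to 1.0 (fully open).
Only numpy, scipy, OpenCV 4.12 (cv2) and the standard library are available. Lean on these libraries where they do the work, as an engineer would, in place of code of your own. Each camera call takes 0.05 s, during which the arm holds its last target.

## Task

Make up the two repair kits from the parts standing on the bench: the tall thin capacitor and the low wide heat sink go in the two-compartment tray; the short fat capacitor, the tall narrow heat sink and the transformer go in the three-compartment tray. Stand every part upright on the tray's floor, one to a compartment (which of that tray's compartments does not matter). Leave the relay and the wire reel standing where they are.

Things in the scene. Friction and masses are not known exactly. Their poses are not given: they have to be found in the camera images.
- cap_tall_mid (a point): The tall, thin capacitor: an upright black can with a bare aluminium top, 25 mm in diameter and 50 mm tall. Point half-way up on its upright axis; z points up.
- cap_short_mid (a point): The short, fat capacitor: an upright black can with a bare aluminium top, 35 mm in diameter and 32 mm tall. Point half-way up on its upright axis; z points up.
- sink_low_mid (a point): The low, wide heat sink: a bare aluminium block with six upright fins running along its x, 44 mm (x) by 34 mm (y), 32 mm tall. It can be gripped as a solid block, across y. Point half-way up on its upright axis; z points up.
- sink_tall_mid (a point): The tall, narrow heat sink: a bare aluminium comb section standing on end, 32 mm (x) by 20 mm (y), 50 mm tall. It can be gripped as a solid block, across y. Point half-way up on its upright axis; z points up.
- transformer_mid (a point): The small transformer: a dark iron core 44 mm (x) by 20 mm (y), 36 mm tall, with a copper winding 28 mm (x) by 36 mm (y) between 8 and 32 mm up with thin white cheeks, on a 44 by 36 mm black base 4 mm thick. Grip it across y on the winding. Point half-way up on its upright axis; z points up.
- tray2: The two-compartment kit tray. Fixed, open-topped, shallow grey plastic tray, two compartments side by side in a row; outside 96 mm along its x, 143 mm along its y, 10 mm high, walls and dividers 3 mm, floor 3 mm thick. Each compartment is 90 mm (x) by about 67 mm (y) inside; their centres lie at x = 0 and y = -35 and +35 mm. Origin at the centre of its underside, z up.
- tray3: The three-compartment kit tray. Fixed, open-topped, shallow grey plastic tray, three compartments side by side in a row; outside 96 mm along its x, 213 mm along its y, 10 mm high, walls and dividers 3 mm, floor 3 mm thick. Each compartment is 90 mm (x) by about 67 mm (y) inside; their centres lie at x = 0 and y = -70, 0 and +70 mm. Origin at the centre of its underside, z up.
- relay_mid (a point): A relay, not wanted: a plain white plastic box 29 by 20 mm, 30 mm tall, standing loose among the parts. Point half-way up on its upright axis; z points up.
- reel_mid (a point): A wire reel, not wanted: white end flanges 50 mm in diameter, 30 mm tall, standing loose on end among the parts. Point half-way up on its upright axis; z points up.

How it is judged:
At the end, for the whole second after the job is handed in: Each compartment holds one part of its tray's kit: centre within 30 mm (along the row) and 38 mm (across) of the compartment's centre, upright within 0.1 rad, at most 3 mm above the tray floor, at rest, released. Relay and reel within 15 mm of where they started (((x of cap_tall_mid in the frame of tray2 between -0.038 and 0.038 m and y of cap_tall_mid in the frame of tray2 between -0.065 and -0.005 m) or (x of sink_low_mid in the frame of tray2 between -0.038 and 0.038 m and y of sink_low_mid in the frame of tray2 between -0.065 and -0.005 m)) and ((x of cap_tall_mid in the frame of tray2 between -0.038 and 0.038 m and y of cap_tall_mid in the frame of tray2 between 0.005 and 0.065 m) or (x of sink_low_mid in the frame of tray2 between -0.038 and 0.038 m and y of sink_low_mid in the frame of tray2 between 0.005 and 0.065 m)) and z of cap_tall_mid in the frame of tray2 below 0.031 m and angle between each of cap_tall_mid, sink_low_mid, cap_short_mid, sink_tall_mid, transformer_mid's own z axis and vertical below 0.1 rad and linear speed of each of cap_tall, sink_low, cap_short, sink_tall, transformer below 0.02 m/s and contact force between each of cap_tall, sink_low, cap_short, sink_tall, transformer and the fingers below 0.1 N and z of sink_low_mid in the frame of tray2 below 0.022 m and ((x of cap_short_mid in the frame of tray3 between -0.038 and 0.038 m and y of cap_short_mid in the frame of tray3 between -0.1 and -0.04 m) or (x of sink_tall_mid in the frame of tray3 between -0.038 and 0.038 m and y of sink_tall_mid in the frame of tray3 between -0.1 and -0.04 m) or (x of transformer_mid in the frame of tray3 between -0.038 and 0.038 m and y of transformer_mid in the frame of tray3 between -0.1 and -0.04 m)) and ((x of cap_short_mid in the frame of tray3 between -0.038 and 0.038 m and y of cap_short_mid in the frame of tray3 between -0.03 and 0.03 m) or (x of sink_tall_mid in the frame of tray3 between -0.038 and 0.038 m and y of sink_tall_mid in the frame of tray3 between -0.03 and 0.03 m) or (x of transformer_mid in the frame of tray3 between -0.038 and 0.038 m and y of transformer_mid in the frame of tray3 between -0.03 and 0.03 m)) and ((x of cap_short_mid in the frame of tray3 between -0.038 and 0.038 m and y of cap_short_mid in the frame of tray3 between 0.04 and 0.1 m) or (x of sink_tall_mid in the frame of tray3 between -0.038 and 0.038 m and y of sink_tall_mid in the frame of tray3 between 0.04 and 0.1 m) or (x of transformer_mid in the frame of tray3 between -0.038 and 0.038 m and y of transformer_mid in the frame of tray3 between 0.04 and 0.1 m)) and z of cap_short_mid in the frame of tray3 below 0.022 m and z of sink_tall_mid in the frame of tray3 below 0.031 m and z of transformer_mid in the frame of tray3 below 0.024 m and distance of each of relay_mid, reel_mid from where it was at the start of the episode below 0.015 m); the robot touches nothing.
It fails at once if the relay is knocked over or pushed away by more than 15 mm (distance of relay_mid from where it was at the start of the episode above 0.015 m or angle between relay_mid's own z axis and vertical above 0.5 rad).
It fails at once if the wire reel is knocked over or pushed away by more than 15 mm (distance of reel_mid from where it was at the start of the episode above 0.015 m or angle between reel_mid's own z axis and vertical above 0.5 rad).
It also fails if it takes over 115 s, if anything falls off the work surface, if the arm or the gripper's body presses on something with over 40 N, if the wrist force passes 120 N, or if a joint passes its speed limit or range.

## Working session

There is one attempt and no reset: what is moved stays moved. The work goes in short steps, Python scripts to look and compute and a tool call to move; the robot and the scene stay as the last step left them, time stands still between calls to the robot, and variables do not carry over. Pictures are saved under pics/ and viewed, and the job is handed in when it is done.

Besides the shell and the picture viewer there is one more tool, called after "Emit:" as name(argument=value, ...) on one line, values as JSON. drive_tool: Moves the arm, as the interface text tells. Its arguments: {"type":"object","properties":{"increments":{"type":"string"},"squeeze":{"type":"number"}},"required":["increments"]}

```bash
mkdir -p pics; ls; python3 - <<'E'
from bench import ctrl,get_image
import cv2,numpy as np
print(ctrl.get_state()); print(ctrl.tcp_to_grasp)
for n in ("side","top"):
    d=get_image(n); cv2.imwrite(f"pics/{n}0.png",d["img"][:,:,::-1]); print(n,d["mtx"],d["camera_from_world"], [k for k in d])
E
```

```text
pics
{'time': 0.0, 'joint_positions': array([ 1.1940913 ,  0.3218445 , -0.07010951,  1.45167594,  0.02261577,
        1.37080398, -0.05690291]), 'qd': array([-4.51954311e-04,  2.13737860e-03,  7.73457650e-04, -3.54051516e-04,
       -5.85619808e-05, -5.68531071e-04,  7.61748478e-04]), 'joint_torque': array([ 3.74180272e-04, -4.91288638e+01, -4.03594449e-01, -3.12524521e+01,
       -6.39846898e-02,  4.37054154e-02,  1.48402469e-04]), 'position': array([ 0.24735617, -0.60049078,  0.22144729]), 'tool_rot': array([-1.36811584,  0.9178915 , -0.91513673]), 'ft_force': array([-0.20281835,  0.00829582,  0.72606068]), 'torque': array([0.03363762, 0.00617407, 0.03424443]), 'grip_width': 1.000883839858353}
-0.0187
side [[382.71088935   0.         317.48765475]
 [  0.         382.71088935 193.63373483]
 [  0.           0.           1.        ]] [[-0.95567235 -0.29327157 -0.02611779  0.52507876]
 [ 0.1277998  -0.4930928   0.86053861 -0.11514435]
 [-0.26525     0.81905511  0.5087152  -0.61204806]
 [ 0.          0.          0.          1.        ]] ['img', 'mtx', 'camera_from_world']
top [[389.16014656   0.         315.93770058]
 [  0.         389.16014656 197.66291393]
 [  0.           0.           1.        ]] [[-0.02509901 -0.99930241 -0.02765378  0.01509802]
 [ 0.98015258 -0.03004072  0.19595528 -0.57092791]
 [-0.19664932 -0.02218664  0.98022283 -0.73239121]
 [ 0.          0.          0.          1.        ]] ['img', 'mtx', 'camera_from_world']
```

View pics/top0.png

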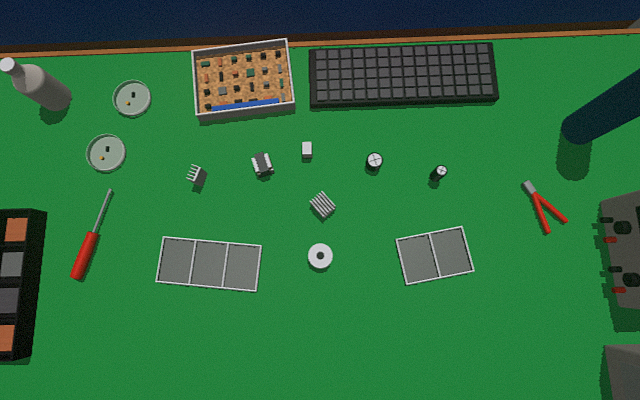

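View pics/side0.png

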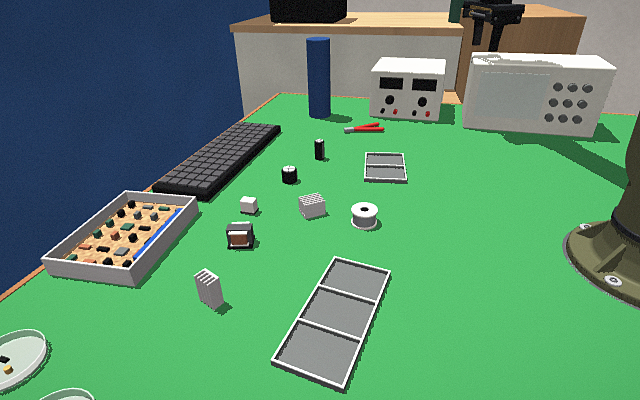

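The top view shows sink_tall (195,175), transformer (262,164), relay (307,149), cap_short (374,160), cap_tall (439,172), sink_low (322,205), reel (320,256), tray3 (208,264) and tray2 (435,255). Next I'll enlarge it to measure.

```bash
cat > h.py <<'E'
import numpy as np,cv2
from bench import ctrl,get_image
from scipy.spatial.transform import Rotation as R
def proj(d,P):
    P=np.atleast_2d(P); T=d["camera_from_world"]; c=P@T[:3,:3].T+T[:3,3]
    c=c*[1,-1,-1]; u=c@d["mtx"].T; return u[:,:2]/u[:,2:]
def ray(d,uv,z):
    uv=np.atleast_2d(uv).astype(float); T=d["camera_from_world"]; Rm=T[:3,:3]; o=-Rm.T@T[:3,3]
    q=np.c_[uv,np.ones(len(uv))]@np.linalg.inv(d["mtx"]).T*[1,-1,-1]; w=q@Rm
    return o+w*((z-o[2])/w[:,2])[:,None]
def grip():
    s=ctrl.get_state(); return s
E
python3 - <<'E'
from h import *
d=get_image("top"); im=d["img"][:,:,::-1]
cv2.imwrite("pics/t1.png",cv2.resize(im[130:230,170:330],None,fx=5,fy=5,interpolation=cv2.INTER_NEAREST))
cv2.imwrite("pics/t2.png",cv2.resize(im[130:230,300:460],None,fx=5,fy=5,interpolation=cv2.INTER_NEAREST))
s=get_image("side"); im=s["img"][:,:,::-1]
cv2.imwrite("pics/s1.png",cv2.resize(im[130:320,185:385],None,fx=3,fy=3,interpolation=cv2.INTER_NEAREST))
T=d["camera_from_world"];print(-T[:3,:3].T@T[:3,3]);T=s["camera_from_world"];print(-T[:3,:3].T@T[:3,3])
def quad(uv,z): 
    p=ray(d,uv,z); return p
# trays
hsv=cv2.cvtColor(d["img"],cv2.COLOR_RGB2HSV)
m=((hsv[...,1]<60)&(hsv[...,2]>60)).astype(np.uint8)
m=cv2.morphologyEx(m,cv2.MORPH_CLOSE,np.ones((3,3)))
cs,_=cv2.findContours(m,cv2.RETR_EXTERNAL,cv2.CHAIN_APPROX_NONE)
for c in cs:
    a=cv2.contourArea(c)
    (x,y),wh,an=cv2.minAreaRect(c)
    if a>30 and 140<x<480 and 130<y<310:
        w=ray(d,c[:,0,:],0.010 if a>2000 else 0.03)[:,:2].astype(np.float32)
        print(round(x),round(y),a,cv2.minAreaRect((w*1000)))
E
```

```text
[ 0.41595117 -0.0183129   0.83020044]
[0.35417294 0.59851491 0.42415821]
320 256 465.0 ((456.30865478515625, -5.444135665893555), (48.953399658203125, 50.433353424072266), 88.53178405761719)
208 263 4644.0 ((447.18646240234375, 229.04066467285156), (214.8232421875, 97.53829193115234), 83.30793762207031)
435 255 3224.0 ((452.38238525390625, -241.46221923828125), (96.81324005126953, 144.96957397460938), 9.61036205291748)
322 204 346.0 ((562.2392578125, -13.349687576293945), (47.185646057128906, 36.683433532714844), 39.20128631591797)
441 170 66.0 ((628.0604858398438, -265.8141784667969), (20.57872772216797, 20.224163055419922), 20.974884033203125)
196 175 239.5 ((634.8519897460938, 254.92910766601562), (40.06654739379883, 37.16059875488281), 68.56311798095703)
374 160 145.5 ((654.6028442382812, -126.9502944946289), (27.63011360168457, 30.958904266357422), 86.69189453125)
262 164 291.0 ((654.6683349609375, 114.4763412475586), (51.3326530456543, 38.17757034301758), 18.711965560913086)
306 150 130.5 ((682.8905639648438, 17.496755599975586), (19.469440460205078, 33.9417610168457), 88.70384979248047)
```

View pics/t1.png

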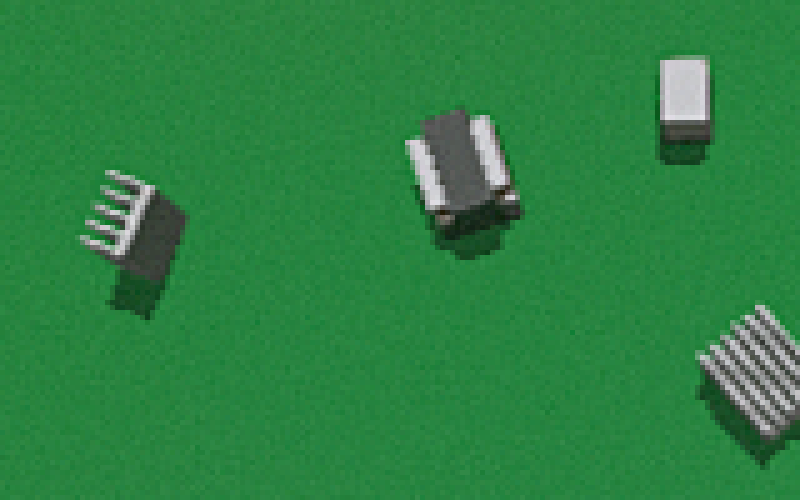

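View pics/t2.png

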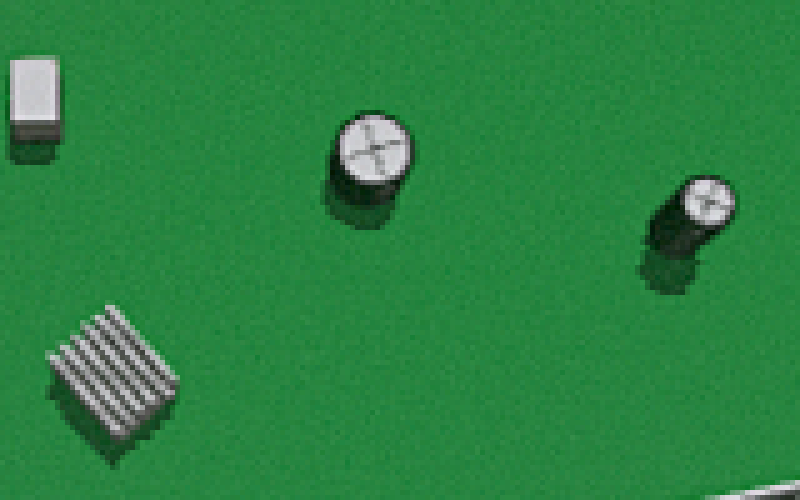

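View pics/s1.png

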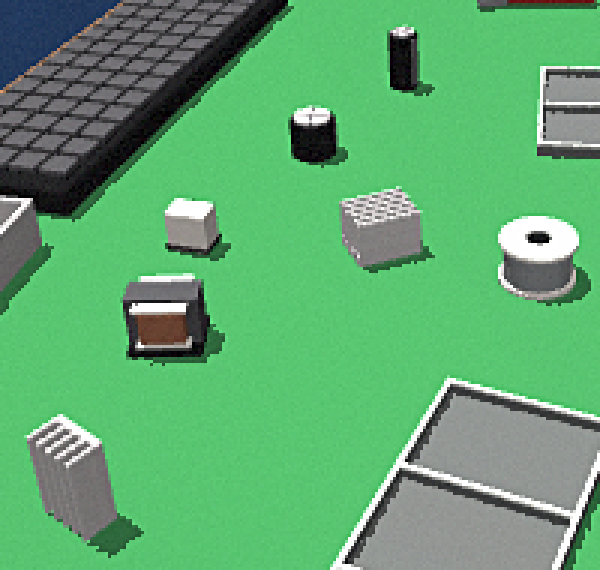

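```bash
cat >> h.py <<'E'
E
python3 - <<'E'
from h import *
d=get_image("top");s=get_image("side")
c=lambda x,y,ox,oy=130,f=5:[x/f-.5+ox,y/f-.5+oy]
def P(n,l,z,ox):
    p=ray(d,[c(x,y,ox) for x,y in l],z)[:,:2]*1000
    print(n,p.round(1).tolist(),'mean',p.mean(0).round(1))
    for i in range(len(p)):
        e=p[(i+1)%len(p)]-p[i]; print('  edge',np.hypot(*e).round(1),np.degrees(np.arctan2(e[1],e[0])).round(1))
    q=proj(s,[*(p.mean(0)/1000),z]); print('  side px',q.round(1), ((q-[185,130]+.5)*3).round(0))
P('capt',[(709,202)],.05,300)
P('caps',[(375,149)],.032,300)
P('sinkt',[(155,185),(120,257),(80,241),(108,171)],.05,170)
P('sinkl',[(110,305),(180,378),(122,440),(48,355)],.032,300)
P('trcore',[(420,122),(465,110),(497,205),(445,212)],.036,170)
P('trch',[(406,143),(490,117),(514,190),(437,212)],.032,170)
P('relay',[(660,59),(710,59),(710,121),(660,121)],.030,170)
st=ctrl.get_state();print(R.from_rotvec(st['tool_rot']).as_matrix().round(3))
E
```

```text
capt [[622.8, -259.8]] mean [ 622.8 -259.8]
  edge 0.0 0.0
  side px [[319.4 139.8]] [[405.  31.]]
caps [[655.4, -126.8]] mean [ 655.4 -126.8]
  edge 0.0 0.0
  side px [[289.  167.9]] [[314. 115.]]
sinkt [[646.5, 239.7], [615.9, 253.3], [623.3, 270.4], [653.3, 259.8]] mean [634.7 255.8]
  edge 33.5 156.0
  edge 18.6 66.5
  edge 31.8 -19.5
  edge 21.2 -108.6
  side px [[206.8 275.8]] [[ 67. 439.]]
sinkl [[591.1, -12.3], [559.1, -40.6], [533.7, -15.7], [570.5, 14.2]] mean [563.6 -13.6]
  edge 42.7 -138.6
  edge 35.5 135.5
  edge 47.4 39.1
  edge 33.6 -52.2
  side px [[312.2 198.1]] [[383. 206.]]
trcore [[674.8, 130.9], [679.5, 111.5], [637.0, 97.8], [634.7, 120.0]] mean [656.5 115. ]
  edge 19.9 -76.3
  edge 44.7 -162.2
  edge 22.2 96.1
  edge 41.6 15.2
  side px [[239.6 226. ]] [[165. 290.]]
trch [[666.9, 137.6], [677.4, 101.4], [644.5, 91.1], [635.9, 124.1]] mean [656.2 113.6]
  edge 37.7 -73.9
  edge 34.4 -162.7
  edge 34.0 104.7
  edge 33.9 23.5
  side px [[240.5 227.4]] [[168. 294.]]
relay [[701.7, 27.9], [700.9, 6.3], [673.0, 6.9], [673.7, 28.4]] mean [687.3  17.4]
  edge 21.6 -92.0
  edge 28.0 178.7
  edge 21.5 88.1
  edge 28.0 -1.0
  side px [[248.6 198.7]] [[192. 207.]]
[[ 0.381 -0.     0.925]
 [-0.925  0.     0.381]
 [-0.001 -1.    -0.   ]]
```

Cross-checks between views agree. First target is cap_tall: turn the jaws to 9.6° (tray2's x) and move above it.

Emit:
drive_tool(increments="0 0 0 -9.65 0;0 0 0 -9.65 0;0 0 0 -9.65 0;0 0 0 -9.65 0;0 0 0 -9.65 0;0 0 0 -9.65 0;0 0 0 -9.65 0;0 0 0 -9.65 0;42.7 0 27.3 0 0;42.7 0 27.3 0 0;42.7 0 27.3 0 0;42.7 0 27.3 0 0;42.7 0 27.3 0 0;42.7 0 27.3 0 0;42.7 0 27.3 0 0;42.7 0 27.3 0 0;42.7 0 27.3 0 0;42.7 0 27.3 0 0", squeeze=15)

```text
time: 2.55
position: [0.6241, -0.2598, 0.2226]
tool_rot: [-1.567, -0.131, 0.131]
ft_force: [0.2, -1.1, 0.2]
grip_width: 1.001
```

```bash
cat >> h.py <<'E'
def plan(x,y,z,th):
    s=ctrl.get_state(); M=R.from_rotvec(s['tool_rot']).as_matrix(); p=s['position']*1000
    t0=np.degrees(np.arctan2(M[1,0],M[0,0]))
    dth=th-t0; a=np.radians(th); dx,dy=x-p[0],y-p[1]
    print('t',round(s['time'],2),'p',p.round(1),'th',t0.round(1),'tilt',np.degrees(np.arccos(-M[2,1])).round(2),'w',round(s['grip_width']*87,1),'F',s['ft_force'].round(1))
    print('yaw',round(-dth,1),'then tx',round(dx*np.cos(a)+dy*np.sin(a),1),'ty',round(p[2]-z,1),'tz',round(-dx*np.sin(a)+dy*np.cos(a),1))
E
python3 -c "
from h import *
plan(623,-260,20,9.6)"
```

```text
t 2.55 p [ 624.1 -259.8  222.6] th 9.6 tilt 0.02 w 87.1 F [ 0.2 -1.1  0.2]
yaw -0.0 then tx -1.1 ty 202.6 tz -0.0
```

Emit:
drive_tool(increments="-1 40 0 0 60;0 40 0 0 60;0 40 0 0 60;0 40 0 0 60;0 25 0 0 60;0 15 0 0 60;0 2 0 0 60;0 0 0 0 60;0 0 0 0 255;0 0 0 0 255;0 0 0 0 255;0 0 0 0 255;0 0 0 0 255")

```text
time: 4.18
position: [0.6222, -0.2609, 0.0206]
tool_rot: [-1.567, -0.132, 0.131]
ft_force: [0.5, 0.3, 1.0]
grip_width: 0.28
```

```bash
python3 -c "
from h import *
plan(446.5,-207,100,9.6)
im=get_image('side')['img'][100:240,220:420,::-1]
cv2.imwrite('pics/a1.png',cv2.resize(im,None,fx=4,fy=4))"
```

```text
t 4.17 p [ 622.2 -260.9   20.6] th 9.6 tilt 0.01 w 24.4 F [0.5 0.3 1. ]
yaw -0.0 then tx -164.3 ty -79.4 tz 82.4
```

View pics/a1.png

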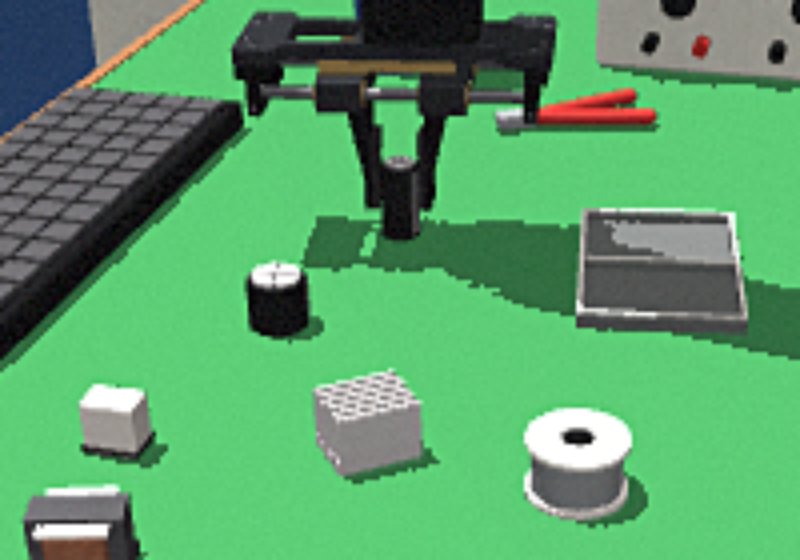

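The cap is held upright at (400,200) in the crop, with the width reading 24.4 mm. Next I carry it to tray2's −y compartment.

Emit:
drive_tool(increments="0 -30 0 0 255;0 -30 0 0 255;-41 0 3.1 0 255;-41 0 3.1 0 255;-41 0 3.1 0 255;-41 0 3.1 0 255;0 0 0 0 255;0 30 0 0 255;0 20 0 0 255;0 4 0 0 255;0 0 0 0 255;0 2.5 0 0 255;0 0 0 0 255;0 0 0 0 255")

```text
time: 5.98
position: [0.4586, -0.2761, 0.0244]
tool_rot: [-1.567, -0.132, 0.131]
ft_force: [0.2, -0.6, -0.6]
grip_width: 0.282
```

```bash
python3 -c "
from h import *
plan(458.2,-276,24,9.6)
im=get_image('side')['img'][100:240,300:500,::-1]
cv2.imwrite('pics/a2.png',cv2.resize(im,None,fx=4,fy=4))"
```

```text
t 5.97 p [ 458.6 -276.1   24.4] th 9.6 tilt 0.04 w 24.5 F [ 0.2 -0.6 -0.6]
yaw -0.0 then tx -0.4 ty 0.4 tz 0.2
```

View pics/a2.png

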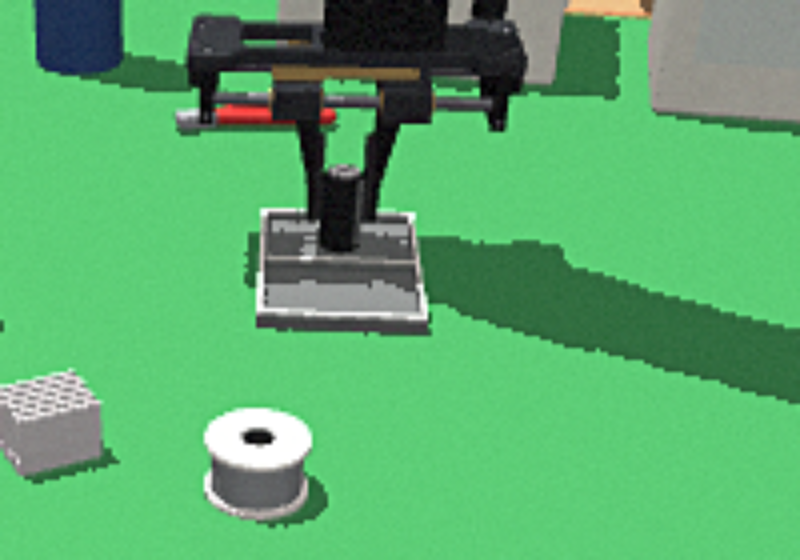

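The cap stands inside the far compartment at (340,240). I release it, rise, and go to sink_low with the jaws at −49.5°.

Emit:
drive_tool(increments="0 0.8 0 0 255;0 0 0 0 255;0 0 0 0 150;0 0 0 0 100;0 0 0 0 60;0 -50 0 0 60;0 -50 0 0 60;24.5 0 40.2 0 60;24.5 0 40.2 0 60;24.5 0 40.2 0 60;24.5 0 40.2 0 60;24.5 0 40.2 0 60;24.5 0 40.2 0 60;0 0 0 9.85 60;0 0 0 9.85 60;0 0 0 9.85 60;0 0 0 9.85 60;0 0 0 9.85 60;0 0 0 9.85 60;0 0 0 0 60")

```text
time: 8.52
position: [0.5631, -0.0136, 0.1232]
tool_rot: [-1.464, 0.673, -0.673]
ft_force: [-0.1, -0.7, 0.5]
grip_width: 0.772
```

```bash
python3 -c "
from h import *
plan(563.5,-13.5,12,-49.5)
d=get_image('top');im=d['img'][:,:,::-1]
cv2.imwrite('pics/a3.png',im)"
```

```text
t 8.53 p [563.1 -13.6 123.2] th -49.4 tilt 0.02 w 67.2 F [-0.1 -0.7  0.5]
yaw 0.1 then tx 0.2 ty 111.2 tz 0.4
```

View pics/a3.png

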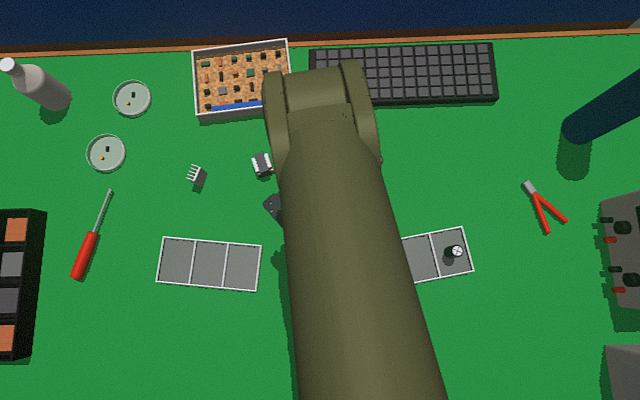

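cap_tall stands in the right compartment (457,251). Next I grasp sink_low.

Emit:
drive_tool(increments="0 40 0 0 60;0 40 0 0 60;0 20 0 0 60;0 11 0 0 60;0 0 0 0 60;0 0 0 0 255;0 0 0 0 255;0 0 0 0 255;0 0 0 0 255;0 0 0 0 255", squeeze=20)

```text
time: 9.82
position: [0.5633, -0.0137, 0.0125]
tool_rot: [-1.464, 0.674, -0.675]
ft_force: [-0.2, -0.3, 1.8]
grip_width: 0.389
```

```bash
python3 -c "
from h import *
plan(446.5,-207,12,-49.5)
im=get_image('side')['img'][100:240,220:420,::-1]
cv2.imwrite('pics/a4.png',cv2.resize(im,None,fx=4,fy=4))"
```

```text
t 9.82 p [563.3 -13.7  12.5] th -49.5 tilt 0.02 w 33.8 F [-0.2 -0.3  1.8]
yaw -0.0 then tx 71.2 ty 0.5 tz -214.3
```

View pics/a4.png

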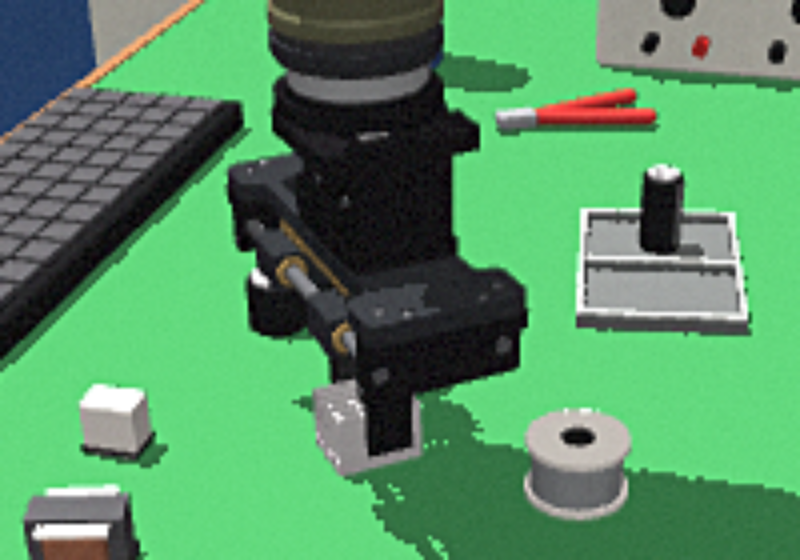

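Sink_low is held (33.8 mm). Next I carry it to tray2's +y compartment.

Emit:
drive_tool(increments="0 -40 0 0 255;0 -40 0 0 255;11.9 0 -35.7 0 255;11.9 0 -35.7 0 255;11.9 0 -35.7 0 255;11.9 0 -35.7 0 255;11.9 0 -35.7 0 255;11.9 0 -35.7 0 255;0 0 0 -9.85 255;0 0 0 -9.85 255;0 0 0 -9.85 255;0 0 0 -9.85 255;0 0 0 -9.85 255;0 0 0 -9.85 255;0 0 0 0 255;0 40 0 0 255;0 25 0 0 255;0 10 0 0 255;0 0 0 0 255")

```text
time: 12.25
position: [0.4467, -0.207, 0.0172]
tool_rot: [-1.567, -0.13, 0.131]
ft_force: [0.4, -0.2, -0.4]
grip_width: 0.389
```

```bash
python3 -c "
from h import *
plan(446.5,-207,15.5,9.6)
im=get_image('side')['img'][100:240,300:500,::-1]
cv2.imwrite('pics/a5.png',cv2.resize(im,None,fx=4,fy=4))"
```

```text
t 12.25 p [ 446.7 -207.    17.2] th 9.5 tilt 0.02 w 33.9 F [ 0.4 -0.2 -0.4]
yaw -0.1 then tx -0.2 ty 1.7 tz 0.0
```

View pics/a5.png

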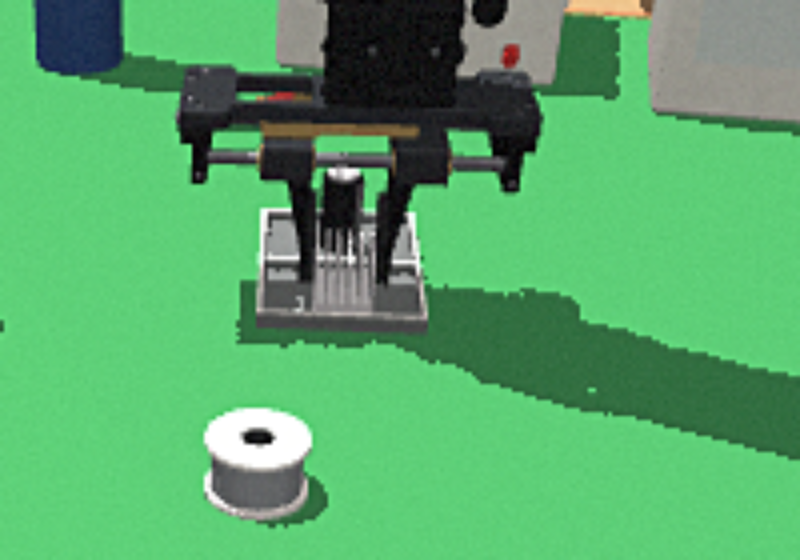

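Emit:
drive_tool(increments="0 1.5 0 0 255;0 0 0 0 255;0 0 0 0 150;0 0 0 0 100;0 0 0 0 60;0 -50 0 0 60;0 -50 0 0 60;43.8 0 8.8 0 60;43.8 0 8.8 0 60;43.8 0 8.8 0 60;43.8 0 8.8 0 60;43.8 0 8.8 0 60;0 0 0 0 60;0 0 0 0 60")

```text
time: 14.05
position: [0.6544, -0.1275, 0.1152]
tool_rot: [-1.567, -0.13, 0.133]
ft_force: [-0.3, -0.3, 0.4]
grip_width: 0.765
```

```bash
python3 -c "
from h import *
plan(655.4,-127,12,9.6)
im=get_image('side')['img'][100:240,220:420,::-1]
cv2.imwrite('pics/a6.png',cv2.resize(im,None,fx=4,fy=4))"
```

```text
t 14.05 p [ 654.4 -127.5  115.2] th 9.6 tilt 0.09 w 66.6 F [-0.3 -0.3  0.4]
yaw -0.0 then tx 1.1 ty 103.2 tz 0.4
```

View pics/a6.png

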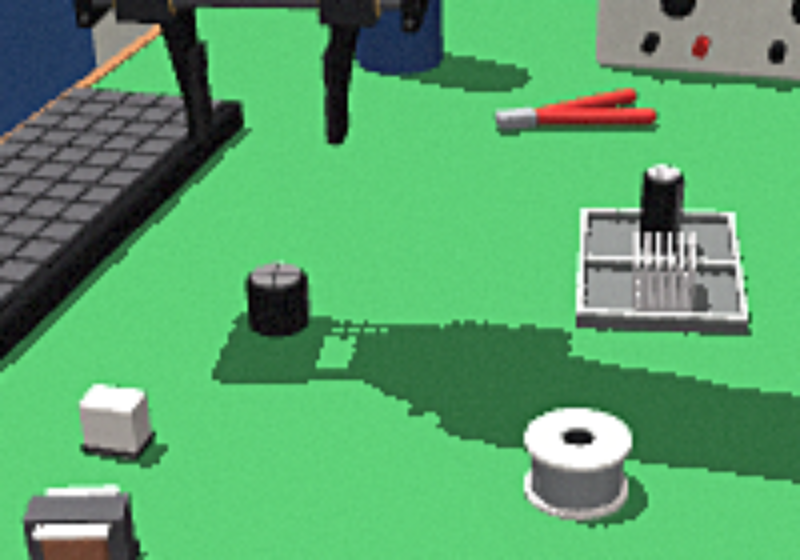

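Sink_low stands in tray2 (665,275 in the crop). Next I grasp cap_short.

Emit:
drive_tool(increments="1 40 0.4 0 60;0 30 0 0 60;0 20 0 0 60;0 13 0 0 60;0 0 0 0 60;0 0 0 0 255;0 0 0 0 255;0 0 0 0 255;0 0 0 0 255;0 0 0 0 255", squeeze=15)

```text
time: 15.35
position: [0.6563, -0.1266, 0.013]
tool_rot: [-1.567, -0.132, 0.131]
ft_force: [0.7, 0.8, 1.4]
grip_width: 0.398
```

```bash
python3 -c "
from h import *
plan(439,159.5,12,9.6)
im=get_image('side')['img'][100:240,220:420,::-1]
cv2.imwrite('pics/a7.png',cv2.resize(im,None,fx=4,fy=4))"
```

```text
t 15.35 p [ 656.3 -126.6   13. ] th 9.6 tilt 0.02 w 34.6 F [0.7 0.8 1.4]
yaw -0.0 then tx -166.5 ty 1.0 tz 318.4
```

View pics/a7.png

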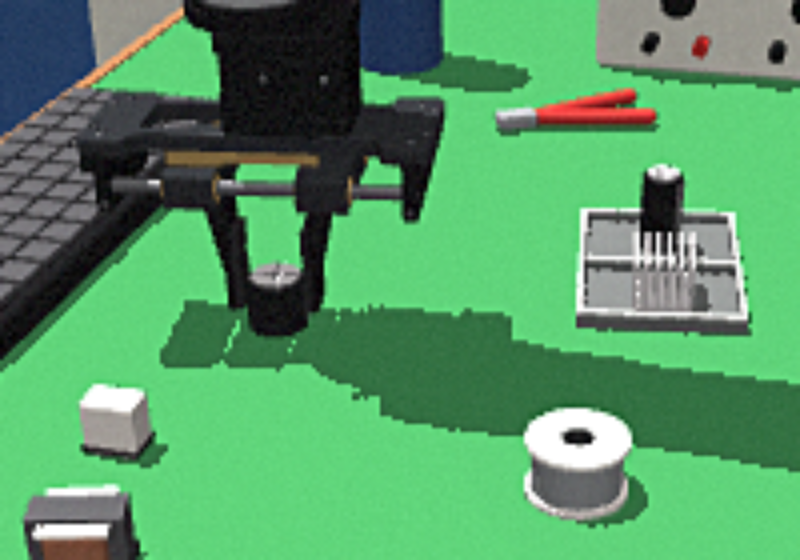

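Emit:
drive_tool(increments="0 -45 0 0 255;0 -45 0 0 255;-20.8 0 39.8 0 255;-20.8 0 39.8 0 255;-20.8 0 39.8 0 255;-20.8 0 39.8 0 255;-20.8 0 39.8 0 255;-20.8 0 39.8 0 255;-20.8 0 39.8 0 255;-20.8 0 39.8 0 255;0 0 0 8.15 255;0 0 0 8.15 255;0 0 0 0 255;0 40 0 0 255;0 30 0 0 255;0 15 0 0 255;0 0 0 0 255;0 0 0 0 255")

```text
time: 17.65
position: [0.4397, 0.1599, 0.0186]
tool_rot: [-1.569, 0.09, -0.093]
ft_force: [0.1, 0.2, 0.1]
grip_width: 0.399
```

```bash
python3 -c "
from h import *
plan(439,159.5,16,-6.7)
im=get_image('side')['img'][200:400,220:460,::-1]
cv2.imwrite('pics/a8.png',cv2.resize(im,None,fx=3,fy=3))"
```

```text
t 17.65 p [439.7 159.9  18.6] th -6.7 tilt 0.08 w 34.7 F [0.1 0.2 0.1]
yaw 0.0 then tx -0.7 ty 2.6 tz -0.5
```

View pics/a8.png

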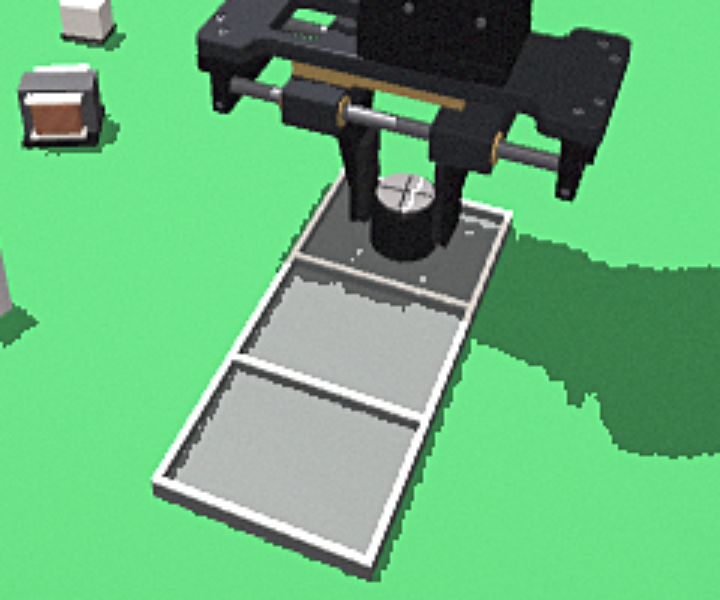

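Emit:
drive_tool(increments="0 2.2 0 0 255;0 0 0 0 255;0 0 0 0 150;0 0 0 0 100;0 0 0 0 60;0 -50 0 0 60;0 -50 0 0 60;44.1 0 -3.9 0 60;44.1 0 -3.9 0 60;44.1 0 -3.9 0 60;44.1 0 -3.9 0 60;44.1 0 -3.9 0 60;0 0 0 9.55 60;0 0 0 9.55 60;0 0 0 9.55 60;0 0 0 9.55 60;0 0 0 9.55 60;0 0 0 9.55 60;0 0 0 9.55 60;0 0 0 0 60")

```text
time: 20.2
position: [0.6556, 0.1145, 0.1154]
tool_rot: [-1.333, 0.994, -0.994]
ft_force: [0.8, 0.3, -0.3]
grip_width: 0.766
```

```bash
python3 -c "
from h import *
plan(656.3,114.5,12,-73.5)
im=get_image('side')['img'][200:400,185:425,::-1]
cv2.imwrite('pics/a9.png',cv2.resize(im,None,fx=3,fy=3))"
```

```text
t 20.2 p [655.6 114.5 115.4] th -73.5 tilt 0.03 w 66.6 F [ 0.8  0.3 -0.3]
yaw 0.0 then tx 0.2 ty 103.4 tz 0.7
```

View pics/a9.png

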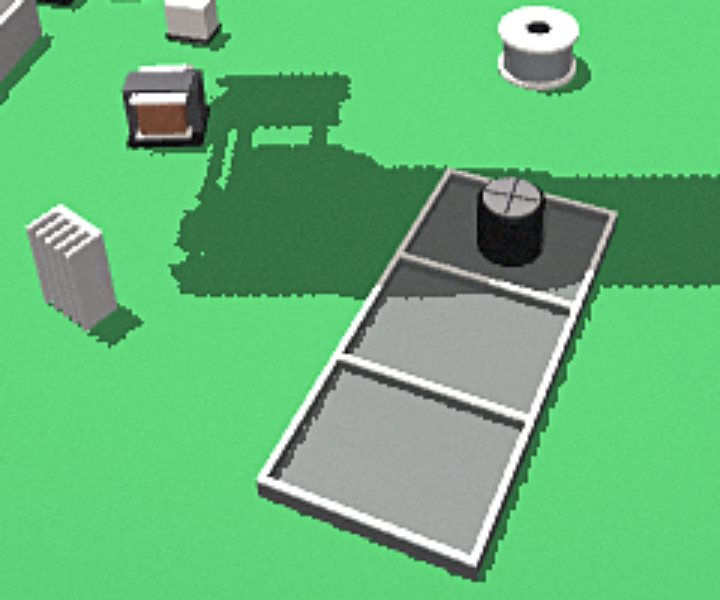

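cap_short stands in tray3's far compartment (510,220). Next I grasp the transformer.

Emit:
drive_tool(increments="0 40 0.7 0 60;0 30 0 0 60;0 20 0 0 60;0 13 0 0 60;0 0 0 0 60;0 0 0 0 255;0 0 0 0 255;0 0 0 0 255;0 0 0 0 255;0 0 0 0 255", squeeze=20)

```text
time: 21.5
position: [0.6566, 0.1149, 0.013]
tool_rot: [-1.331, 0.995, -0.996]
ft_force: [-0.5, 0.4, 2.5]
grip_width: 0.413
```

```bash
python3 -c "
from h import *
plan(447,229,12,-73.5)
im=get_image('side')['img'][150:350,185:425,::-1]
cv2.imwrite('pics/a10.png',cv2.resize(im,None,fx=3,fy=3))"
```

```text
t 21.5 p [656.6 114.9  13. ] th -73.6 tilt 0.03 w 35.9 F [-0.5  0.4  2.5]
yaw -0.1 then tx -169.0 ty 1.0 tz -168.6
```

View pics/a10.png

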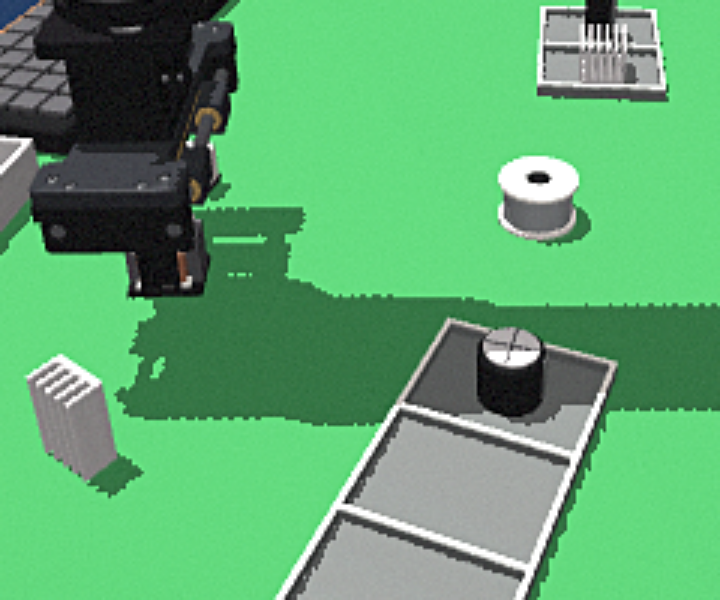

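Emit:
drive_tool(increments="0 -45 0 0 255;0 -45 0 0 255;-28.2 0 -28.1 0 255;-28.2 0 -28.1 0 255;-28.2 0 -28.1 0 255;-28.2 0 -28.1 0 255;-28.2 0 -28.1 0 255;-28.2 0 -28.1 0 255;0 0 0 -9.55 255;0 0 0 -9.55 255;0 0 0 -9.55 255;0 0 0 -9.55 255;0 0 0 -9.55 255;0 0 0 -9.55 255;0 0 0 -9.55 255;0 40 0 0 255;0 30 0 0 255;0 14 0 0 255;0 0 0 0 255;0 0 0 0 255")

```text
time: 24.05
position: [0.4475, 0.2297, 0.0195]
tool_rot: [-1.568, 0.091, -0.093]
ft_force: [0.2, -0.1, -1.3]
grip_width: 0.412
```

```bash
python3 -c "
from h import *
plan(447,229,16.2,-6.7)
im=get_image('side')['img'][200:400,220:460,::-1]
cv2.imwrite('pics/a11.png',cv2.resize(im,None,fx=3,fy=3))"
```

```text
t 24.05 p [447.5 229.7  19.5] th -6.7 tilt 0.09 w 35.9 F [ 0.2 -0.1 -1.3]
yaw -0.0 then tx -0.4 ty 3.3 tz -0.8
```

View pics/a11.png

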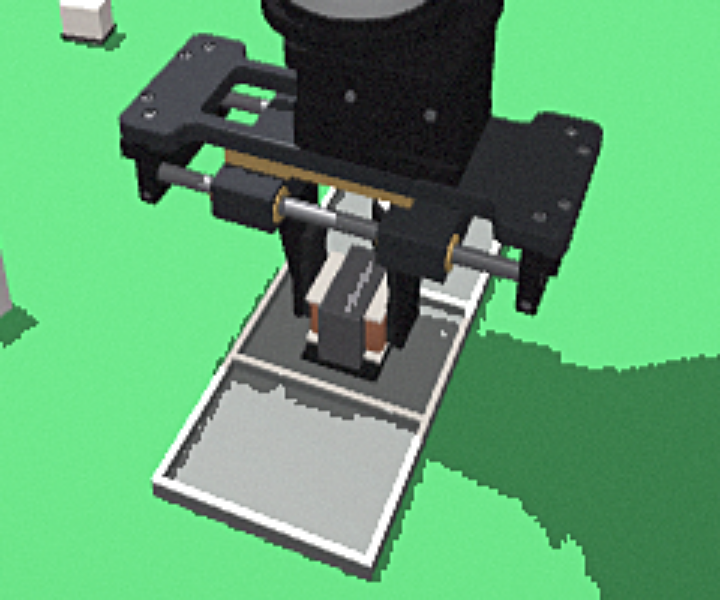

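Emit:
drive_tool(increments="0 3 0 0 255;0 0 0 0 255;0 0 0 0 150;0 0 0 0 100;0 0 0 0 60;0 -50 0 0 60;0 -50 0 0 60;45.8 0 11.9 0 60;45.8 0 11.9 0 60;45.8 0 11.9 0 60;45.8 0 11.9 0 60;0 0 0 -9.4 60;0 0 0 -9.4 60;0 0 0 -9.4 60;0 0 0 -9.4 60;0 0 0 -9.4 60;0 0 0 -9.4 60;0 0 0 -9.4 60;0 0 0 -9.4 60;0 0 0 0 60")

```text
time: 26.6
position: [0.6343, 0.255, 0.1152]
tool_rot: [-1.364, -0.926, 0.927]
ft_force: [-0.3, 0.6, -0.2]
grip_width: 0.764
```

```bash
python3 -c "
from h import *
plan(635,255.5,20,68.6)
im=get_image('side')['img'][200:400,185:425,::-1]
cv2.imwrite('pics/a12.png',cv2.resize(im,None,fx=3,fy=3))"
```

```text
t 26.6 p [634.3 255.  115.2] th 68.4 tilt 0.04 w 66.5 F [-0.3  0.6 -0.2]
yaw -0.2 then tx 0.7 ty 95.2 tz -0.5
```

View pics/a12.png

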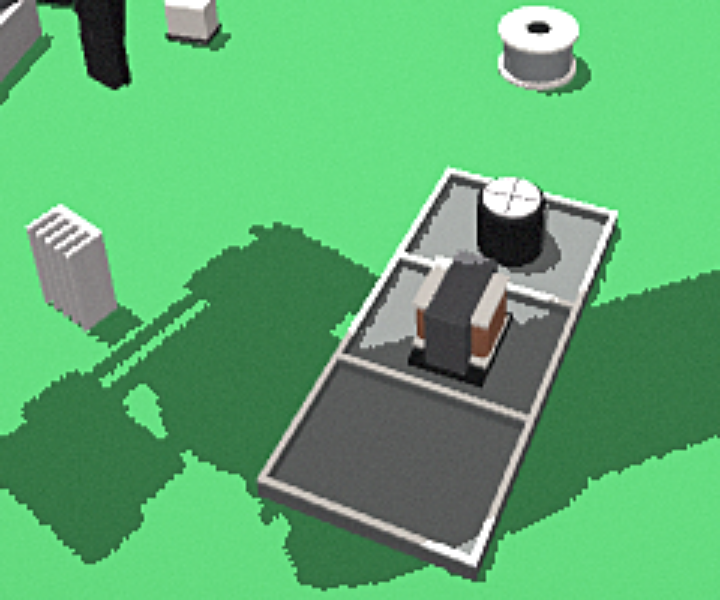

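The transformer stands in the middle compartment (460,320). Next I grasp sink_tall.

Emit:
drive_tool(increments="0.7 40 -0.5 0 60;0 30 0 0 60;0 15 0 0 60;0 10 0 0 60;0 0 0 0 60;0 0 0 0 255;0 0 0 0 255;0 0 0 0 255;0 0 0 0 255;0 0 0 0 255;0 0 0 0 255", squeeze=15)

```text
time: 28.02
position: [0.635, 0.2556, 0.0205]
tool_rot: [-1.364, -0.928, 0.928]
ft_force: [0.3, -0.3, 0.3]
grip_width: 0.23
```

```bash
python3 -c "
from h import *
plan(455,298.5,23.5,68.6)
im=get_image('side')['img'][200:400,185:425,::-1]
cv2.imwrite('pics/a13.png',cv2.resize(im,None,fx=3,fy=3))"
```

```text
t 28.02 p [635.  255.6  20.5] th 68.5 tilt 0.0 w 20.0 F [ 0.3 -0.3  0.3]
yaw -0.1 then tx -25.8 ty -3.0 tz 183.3
```

View pics/a13.png

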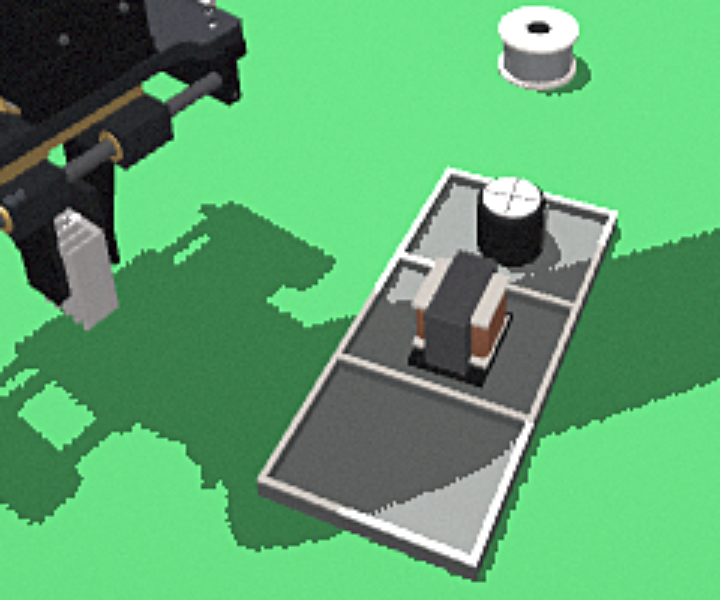

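Emit:
drive_tool(increments="0 -45 0 0 255;0 -45 0 0 255;-5.2 0 36.7 0 255;-5.2 0 36.7 0 255;-5.2 0 36.7 0 255;-5.2 0 36.7 0 255;-5.2 0 36.7 0 255;0 0 0 9.4 255;0 0 0 9.4 255;0 0 0 9.4 255;0 0 0 9.4 255;0 0 0 9.4 255;0 0 0 9.4 255;0 0 0 9.4 255;0 0 0 9.4 255;0 40 0 0 255;0 30 0 0 255;0 13 0 0 255;0 0 0 0 255;0 0 0 0 255")

```text
time: 30.58
position: [0.4555, 0.2994, 0.0287]
tool_rot: [-1.568, 0.091, -0.093]
ft_force: [-0.5, 0.7, -0.1]
grip_width: 0.229
```

```bash
python3 -c "
from h import *
plan(455,298.5,23.8,-6.7)
im=get_image('side')['img'][200:400,220:460,::-1]
cv2.imwrite('pics/a14.png',cv2.resize(im,None,fx=3,fy=3))"
```

```text
t 30.57 p [455.5 299.4  28.7] th -6.7 tilt 0.11 w 19.9 F [-0.5  0.7 -0.1]
yaw -0.0 then tx -0.4 ty 4.9 tz -1.0
```

View pics/a14.png

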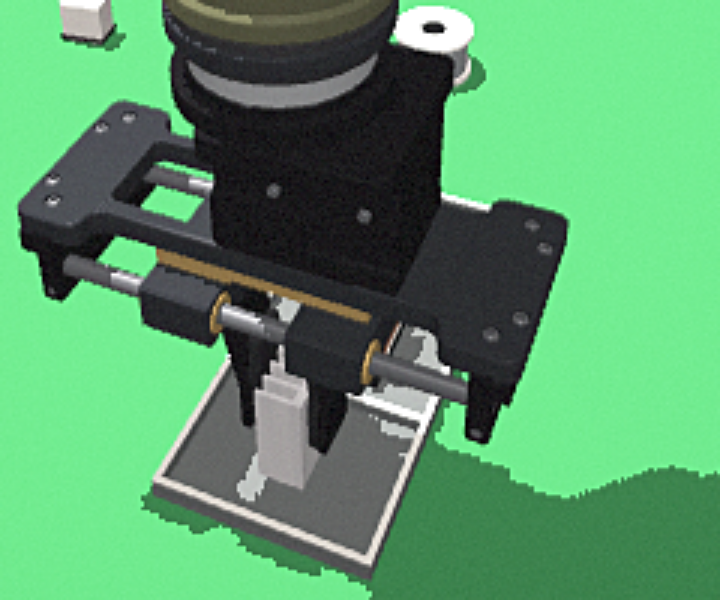

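Sink_tall is upright over the near compartment. I lower it the last few mm, release, rise and move clear.

Emit:
drive_tool(increments="0 3.5 0 0 255;0 1 0 0 255;0 0 0 0 255;0 0 0 0 255;0 0 0 0 150;0 0 0 0 100;0 0 0 0 60;0 -50 0 0 60;0 -50 0 0 60;0 -50 0 0 60;40 -20 40 0 60;40 0 40 0 60;40 0 40 0 60;40 0 40 0 60;0 0 0 0 60;0 0 0 0 60")

```text
time: 32.62
position: [0.6314, 0.4391, 0.1921]
tool_rot: [-1.57, 0.093, -0.09]
ft_force: [-0.2, -0.2, 0.3]
grip_width: 0.763
```

```bash
python3 -c "
from h import *
plan(455,298.5,23.8,-6.7)
im=get_image('side')['img'][130:400,140:460,::-1]
cv2.imwrite('pics/b1.png',cv2.resize(im,None,fx=2,fy=2))
im=get_image('top')['img'][:,:,::-1]
cv2.imwrite('pics/b2.png',cv2.resize(im[130:310,140:480],None,fx=2.3,fy=2.3))"
```

```text
t 32.62 p [631.4 439.1 192.1] th -6.7 tilt 0.12 w 66.3 F [-0.2 -0.2  0.3]
yaw 0.0 then tx -158.8 ty 168.3 tz -160.2
```

View pics/b1.png

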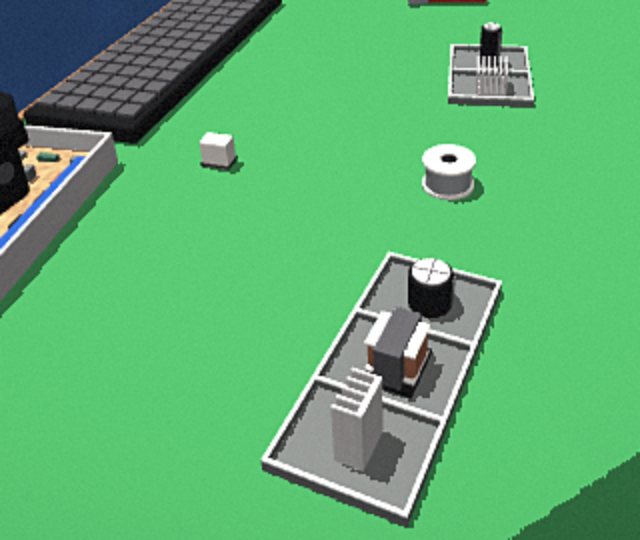

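View pics/b2.png

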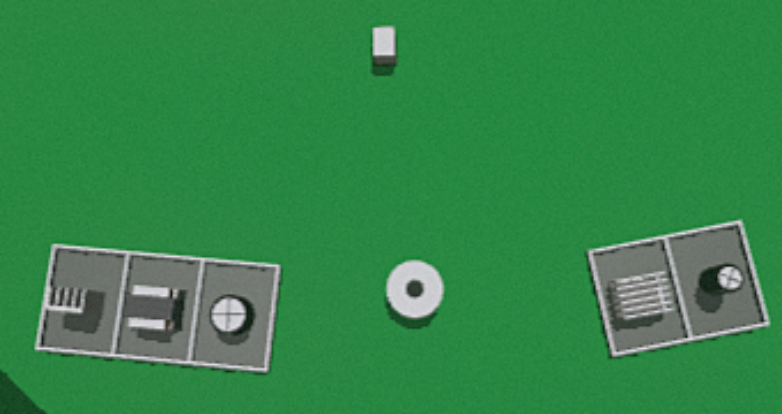

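All five parts stand in their compartments. The relay (383,45) and reel (414,288) look unmoved, and the arm is clear.

```bash
python3 -c "
from h import *
d=get_image('top')
hsv=cv2.cvtColor(d['img'],cv2.COLOR_RGB2HSV)
m=((hsv[...,1]<60)&(hsv[...,2]>60)).astype(np.uint8)
m=cv2.morphologyEx(m,cv2.MORPH_CLOSE,np.ones((3,3)))
for c in cv2.findContours(m,cv2.RETR_EXTERNAL,cv2.CHAIN_APPROX_NONE)[0]:
    (x,y),_,_=cv2.minAreaRect(c)
    if 290<x<340 and 140<y<270: print(cv2.minAreaRect((ray(d,c[:,0,:],.03)[:,:2]*1000).astype(np.float32))[0])
from bench import workorder
print(workorder.close_job())"
```

```text
(456.2929382324219, -5.4345245361328125)
(682.8787231445312, 17.49702262878418)
the job is handed in; nothing more can be done
None
```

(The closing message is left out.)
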